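# Click the parts dispenser round to the pocket clips

## Task

The clear cover of the round parts dispenser has one opening and clicks round from cup to cup. Push the upright tab at its edge, without pinching it, until the opening has clicked into place over the cup of chrome pocket clips. Leave the cover there, and leave the blue cup, the grip sleeve and the pencil barrel where they are.

Things in the scene. Friction and masses are not known exactly. Their poses are not given: they have to be found in the camera images.
- dispenser: Round grey parts dispenser fixed to the table: tray 210 mm wide and 38 mm high under a clear cover (its top 43 mm above the table). Origin: on the turning axis at table height; z up. Six black cups stand 70 mm from the axis at 1/7, 2/7 ... 6/7 turn counter-clockwise seen from above (ccw) from its +x axis; the seventh place, on +x, is blank and holds the click spring.
- cover (a joint): Angle of the clear cover, rad, growing ccw. A click is 0.898 (1/7 turn): 0 puts the opening over the first cup ccw from the blank place, 4.488 over the sixth; starts at the third or fourth, or left between them. End stops at -0.12 and 4.61, so the tab cannot pass the blank place. A sprung roller draws it to the nearest click; past half-way it tips to the next by itself. Takes about 2 N at the tab.
- opening (a point): Centre of the cover's only opening (a black-edged ring-segment window, 55 mm radially by about 52 mm), at the cover's top face, 43 mm above the table, 70 mm from the turning axis. Moves with the cover.
- tab (a point): Middle of the top edge of the black upright tab that turns the cover: 73 mm above the table, 118 mm from the axis, on the same radius as the opening, outside it. The tab is an upright plate 34 mm long radially (100 to 134 mm from the axis, overhanging the tray), 30 mm high above the cover, 10 mm thick over its two rubber pads. Moves with the cover.
- pad_ccw: Rubber thumb pad on the tab's clockwise-side face (26 mm radially, 24 mm high, 2 mm thick; origin at its centre, 59 mm above the table, 118 mm from the axis, 4 mm from the tab's mid-plane): pushing on it turns the cover counter-clockwise.
- pad_cw: The same pad on the tab's other, counter-clockwise-side face: pushing on it turns the cover clockwise.
- clip_cup: Black cup, 50 mm across, 26 mm high, holding the pocket clips: a few flat bright steel strips about 42 mm long with a round collar at one end. Origin: centre of its underside, 6 mm above the table. Fixed in the dispenser at the first, second, fifth or sixth place. The other cups hold coil springs, white erasers, pointed brass tips, tubular grip sleeves and small ring collars.
- blue_cup: Squat blue ceramic cup without a handle, 80 mm across the mouth, 58 mm high, standing loose on the table about 230 mm from the dispenser's axis. Origin: centre of its underside, z up.
- grip_sleeve: Red acrylic grip sleeve, a tube 14 mm in diameter and 34 mm high, standing loose on its end on the table about 210 mm from the dispenser's axis. Origin: centre of its underside, z up.
- barrel: Matte black six-sided aluminium pencil barrel, 112 mm long, 9.5 mm across the flats, lying loose on the table about 200 mm from the dispenser's axis on the robot's side. Origin: middle of its underside; x along it.
- parts_box: Walnut parts box, 130 mm by 200 mm, 45 mm high, fixed to the table, its brass-hinged flap standing open on the far side up to 130 mm above the table. Origin: centre of its underside.
Not all that is in view belongs to the job. Several things look just like the blue_cup: the one meant starts farthest to the robot's right.

How it is judged:
At the end, for the whole second after the job is handed in: The middle of the opening lies within 7 mm (seen from above) of the middle of the clip cup, the cover is at rest, and the blue cup and grip sleeve stand upright within 20 mm, and the barrel lies within 30 mm, of where they were (horizontal distance between opening and clip_cup below 0.007 m and velocity of joint cover between -0.05 and 0.05 rad/s and distance of each of blue_cup, grip_sleeve from where it was at the start of the episode below 0.02 m and angle between each of blue_cup, grip_sleeve's own z axis and vertical below 0.2 rad and distance of barrel from where it was at the start of the episode below 0.03 m); the robot touches nothing.
It fails at once if the tab is pinched: both its faces are pressed by the fingers at once, over 2 N each (contact force between the fingers and pad_ccw above 2 N and contact force between the fingers and pad_cw above 2 N).
It fails at once if the blue cup, the grip sleeve or the barrel is lifted, shoved or tipped (distance of any of blue_cup, grip_sleeve from where it was at the start of the episode above 0.03 m or angle between blue_cup's own z axis and vertical above 0.4 rad or angle between grip_sleeve's own z axis and vertical above 0.5 rad or distance of barrel from where it was at the start of the episode above 0.04 m).
It also fails if it takes over 48 s, if anything falls off the work surface, if the arm or the gripper's body presses on something with over 40 N, if the wrist force passes 120 N, or if a joint passes its speed limit or range.

## Robot

A 6-joint arm with a two-finger parallel gripper is mounted at the origin on the work surface. World frame = base frame: x ahead of the robot, y to its left, z up, the work surface at z = 0. Lengths are in m, angles in rad, forces in N, time in s.
With the tool pointing down it reaches from about 0.25 to 0.775 m from the base axis. Payload 4 kg.
Tool frame: the origin (TCP) lies at the very end of the fingers, on their centre line; the grasp point (between the pads) lies 19 mm behind it; y points along the fingers, x is the direction in which the jaws open and shut, and the axes are right-handed (so a half turn about y gives the same grasp; the last joint's range is limited). The gripper opens to 94 mm and grips with 3 to 60 N. Pads are 16 mm wide; open, the fingers measure 119 mm over their backs; the gripper's body (75 mm by 177 mm) begins 78 mm behind the grasp point.
Start: joints at [-1.314, 0.087, 1.371, -0, 1.684, -0.103], TCP at [0.194, -0.515, 0.18] pointing down, gripper open.
Joint ranges: [-3.1, 3.1], [-0.76, 2.03], [0.27, 2.55], [-1.08, 4.22], [0.17, 2.65], [-2.57, 2.57]. Speed limits (rad/s): [2.79, 2.79, 3.14, 3.14, 3.14, 3.14].

## Interface

Orientations are given as [roll, pitch, yaw] about the fixed x, y, z axes, in that order (R = Rz(yaw) Ry(pitch) Rx(roll)).
In Python, from bench import robot gives the robot as it stands.
- The arm moves only by the shell command python3 -m handwheel 'ROWS' [OPENING]. ROWS is JSON, a list of rows, each an object with "delta_pos": the shift along the tool's x, y, z in mm, a list of three; "yaw": the turn about the tool's y in rad. A call has 1 to 12 rows; each row is the pose to reach, as a shift and turn from the pose commanded when the call began, along the tool's axes at that moment; what a row does not reach only later rows make up. A row lasts 1/10 s, in which the tool goes at most 50 mm and 8.59 degrees, less where a joint would pass 70% of its speed; a pose out of reach is approached as far as the arm can. A call with a gripper value outside its range is refused whole. OPENING is the closure in counts, from 0 (fully open) to 255 (shut), set as the call begins (- or left out, the last holds). The fingers move at their own pace and stop on an object; the grip force is fixed at half the most. Time passes only in rows, so rows that repeat a pose let the fingers close. It gives the time, the measured TCP pose, the force and the opening at its end, in the units of the state.
- robot.get_obs(): the state, without advancing time (a new reading comes with each control period).
- robot.snapshot(name): name is "scene" or "top" or "wrist"; returns a dict with "image" (384x512x3 uint8, red, green, blue), "fx", "fy", "cx", "cy" (pixels), "rvec" (rotation vector, rad) and "tvec" (3), from world to camera coordinates, as OpenCV has them. Camera axes: x right, y down, z forward; pixel columns grow to the right and rows downward; lengths in m; the calibration is good to about 2 mm. The wrist camera is an equidistant fisheye: a pixel r from the principal point sees the ray r / f radians off the axis. A picture is of the moment at which its call begins. There is no depth.
- robot.close_job(): hands the job in, once; it reports no verdict.
The state is a dict: "time": time; "joint_positions": joint angles; "qvel": joint speeds; "joint_torque": joint torques, N m; "tool_pos": TCP position; "ee_rot": TCP orientation; "wrist_force": force on the tool from outside, world axes, zero at the start; "wrist_torque": the same for the moment, N m; "width": finger opening in m.
Only numpy, scipy, OpenCV 4.12 (cv2) and the standard library are available. Lean on these libraries where they do the work, as an engineer would, in place of code of your own. Each camera call takes 0.05 s, during which the arm holds its last target.

## Working session

There is one attempt and no reset: what is moved stays moved. The work goes in short steps, Python scripts to look and compute and a shell command to move; the robot and the scene stay as the last step left them, time stands still between calls to the robot, and variables do not carry over. Pictures are saved under pics/ and viewed, and the job is handed in when it is done.

```bash
mkdir -p pics; ls
python3 - <<'E'
from bench import robot
import cv2
o=robot.get_obs()
for k in ("time","tool_pos","ee_rot","width","wrist_force"): print(k,o[k])
for n in ("scene","top","wrist"):
    s=robot.snapshot(n); cv2.imwrite(f"pics/{n}0.png",cv2.resize(s["image"][:,:,::-1],(800,600),interpolation=cv2.INTER_CUBIC))
    print(n,s["fx"],s["fy"],s["cx"],s["cy"],s["rvec"],s["tvec"])
E
```

```text
pics
time 0.0
tool_pos [ 0.19346499 -0.51420194  0.17860252]
ee_rot [-1.57061741  0.00217367 -1.21102757]
width 0.09400192336478892
wrist_force [ 0.15749395 -0.20133587  0.49381794]
scene 360.4867317440771 360.4867317440771 261.09763559333754 190.24519849058186 [ 0.67840209  2.55061776 -1.26190146] [ 0.49169645 -0.06576146  1.36418948]
top 431.94292730897934 431.94292730897934 254.9964906335862 195.63480630009977 [ 2.16578814 -2.12552414  0.17381375] [-0.06181761  0.55205595  1.25016496]
wrist 297.3186396354542 297.3186396354542 260.6377682132025 195.1038505157587 [-2.40868528  1.66632021  0.21312354] [-0.54870773 -0.02613662  0.39139621]
```

View pics/top0.png

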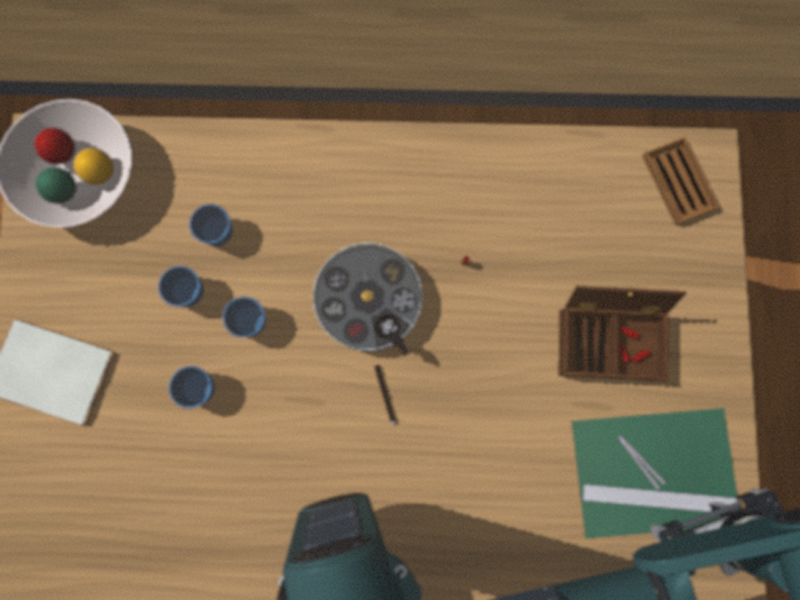

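View pics/scene0.png

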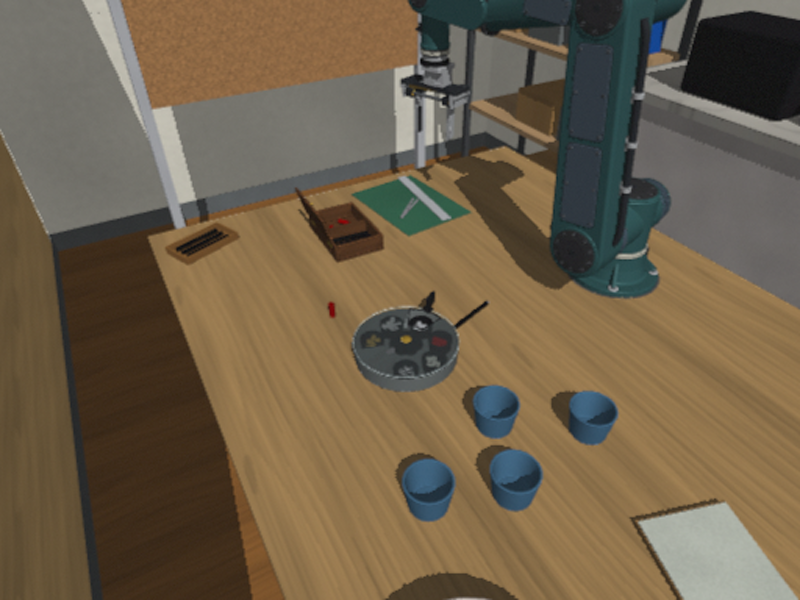

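View pics/wrist0.png

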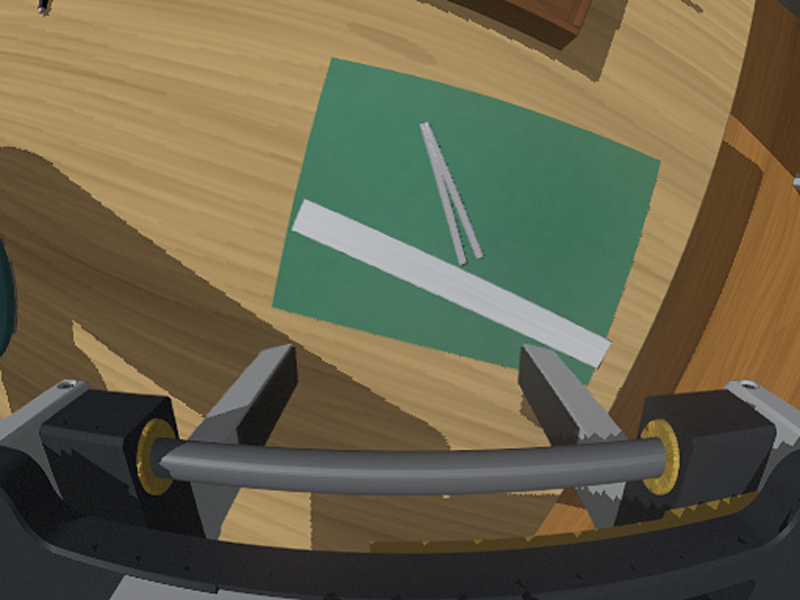

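```bash
cat > h.py <<'E'
import numpy as np,cv2
def ray(s,u,v,z):
    R,_=cv2.Rodrigues(np.array(s["rvec"],float)); t=np.array(s["tvec"],float)
    d=R.T@np.array([(u-s["cx"])/s["fx"],(v-s["cy"])/s["fy"],1]); c=-R.T@t
    return c+d*(z-c[2])/d[2]
def proj(s,P):
    K=np.array([[s["fx"],0,s["cx"]],[0,s["fy"],s["cy"]],[0,0,1]])
    return cv2.projectPoints(np.array(P,float).reshape(-1,3),np.array(s["rvec"],float),np.array(s["tvec"],float),K,None)[0].reshape(-1,2)
def crop(s,x0,y0,x1,y1,k,f):
    cv2.imwrite(f,cv2.resize(s["image"][y0:y1,x0:x1,::-1],None,fx=k,fy=k,interpolation=cv2.INTER_CUBIC))
E
python3 - <<'E'
from bench import robot
from h import *
s=robot.snapshot("top"); crop(s,195,150,275,230,8,"pics/topc.png"); crop(s,95,120,315,280,3.6,"pics/topd.png")
s=robot.snapshot("scene"); crop(s,200,170,330,260,6,"pics/scc.png")
E
```

```text
(no output)
```

View pics/topc.png

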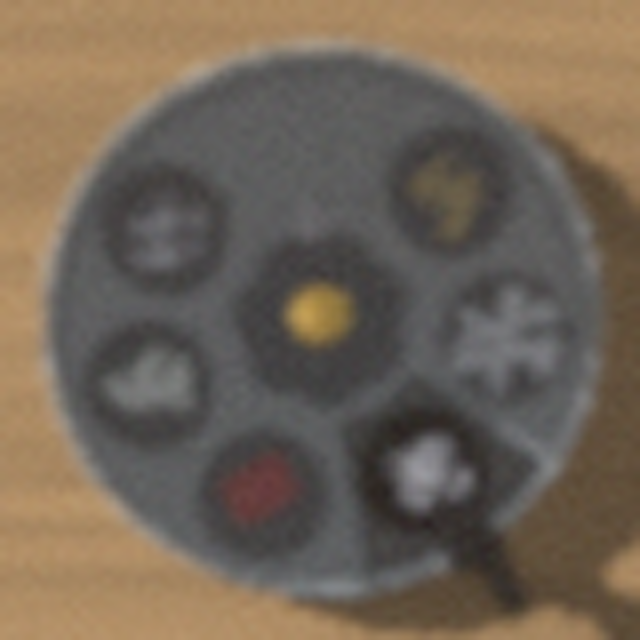

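View pics/scc.png

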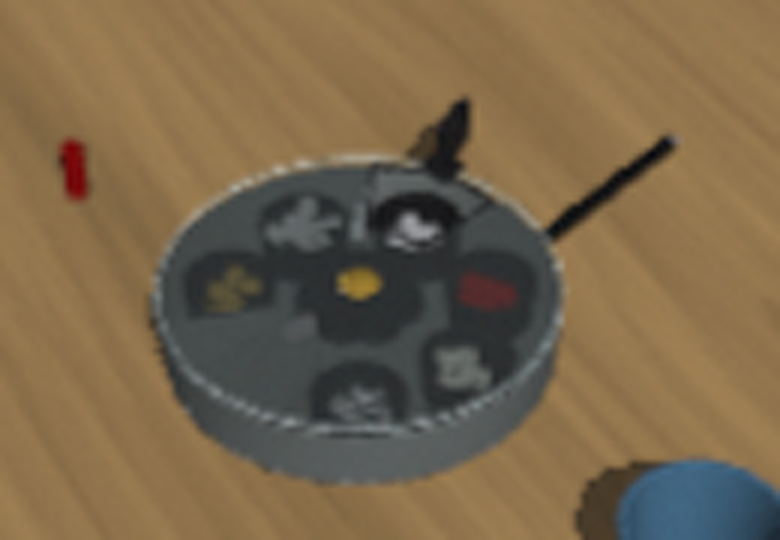

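View pics/topd.png

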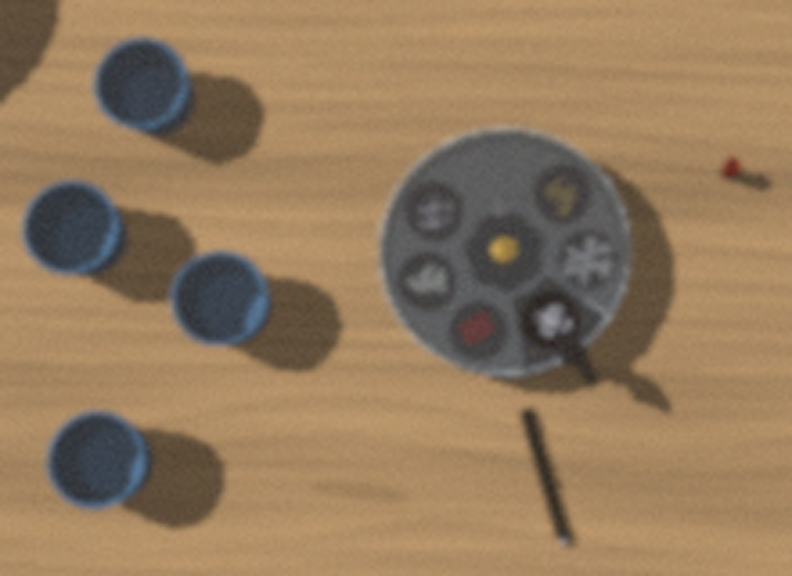

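Run:
```python
from bench import robot
from h import *
s=robot.snapshot("top")
f=lambda u,v,z:ray(s,195+u/8,150+v/8,z)
c=f(322,318,.040); print("rim c",c)
for n,u,v in (("1",165,230),("2",150,383),("3",263,490),("4",428,470),("5",505,337),("6",450,192)):
    p=f(u,v,.02); d=p-c; print(n,p,np.hypot(*d[:2]),np.degrees(np.arctan2(d[1],d[0])))
for n,u,v in (("tabend",515,605),("tabin",470,530)):
    p=f(u,v,.07); d=p-c; print(n,p,np.hypot(*d[:2]),np.degrees(np.arctan2(d[1],d[0])))
g=lambda u,v,z:ray(s,95+u/3.6,120+v/3.6,z)
print("bluecup",g(220,298,.055)); print("sleeve",g(733,167,.03)); print("barrel",g(530,412,.01),g(568,542,.01))
```

```text
rim c [0.57024763 0.00816499 0.04      ]
1 [0.60655033 0.06985035 0.02      ] 0.07157492112534868 59.522591442541454
2 [0.54726812 0.07365875 0.02      ] 0.06940814248860509 109.3342219739255
3 [0.50718524 0.02961616 0.02      ] 0.06661094544756714 161.21386264846575
4 [ 0.5160058  -0.03264606  0.02      ] 0.06788017480846308 -143.042530647939
5 [ 0.56762581 -0.0609578   0.02      ] 0.0691725042646435 -92.17218426448883
6 [ 0.62356402 -0.03890529  0.02      ] 0.07112136841365829 -41.43961674441439
tabend [ 0.46121379 -0.06551957  0.07      ] 0.1315970914764211 -145.94935501535082
tabin [ 0.48818825 -0.04871738  0.07      ] 0.09984661831071584 -145.27086175869607
bluecup [0.52419366 0.23988714 0.055     ]
sleeve [ 0.64813552 -0.18324728  0.03      ]
barrel [ 0.43857054 -0.01516705  0.01      ] [ 0.33145592 -0.04913109  0.01      ]
```

```bash
cat >> h.py <<'E'
from scipy.spatial.transform import Rotation as Ro
def goto(o,x,y,z,yaw):
    R=Ro.from_euler("xyz",o["ee_rot"]).as_matrix(); d=R.T@(np.array([x,y,z])-o["tool_pos"])*1000
    return d.round(0), round(-(yaw-o["ee_rot"][2]),2)
E
python3 - <<'E'
from bench import robot
from h import *
s=robot.snapshot("wrist");o=robot.get_obs()
R,_=cv2.Rodrigues(np.array(s["rvec"])); c=-R.T@s["tvec"]; Rt=Ro.from_euler("xyz",o["ee_rot"]).as_matrix()
print("cam in tool",Rt.T@(c-o["tool_pos"]),"axis in tool",Rt.T@R[2], "axis",R[2])
print(goto(o,.455,-.03,.20,-.8))
E
```

```text
cam in tool [-0.00030133 -0.20547273  0.07206588] axis in tool [-4.91364889e-04  9.68603712e-01 -2.48609349e-01] axis [-0.23297618 -0.08662629 -0.96861653]
(array([-362.,  -20.,  415.]), np.float64(-0.41))
```

```bash
python3 -m handwheel '[{"delta_pos":[-362,-20,415],"yaw":-0.41},{"delta_pos":[-362,-20,415],"yaw":-0.41},{"delta_pos":[-362,-20,415],"yaw":-0.41},{"delta_pos":[-362,-20,415],"yaw":-0.41},{"delta_pos":[-362,-20,415],"yaw":-0.41},{"delta_pos":[-362,-20,415],"yaw":-0.41},{"delta_pos":[-362,-20,415],"yaw":-0.41},{"delta_pos":[-362,-20,415],"yaw":-0.41},{"delta_pos":[-362,-20,415],"yaw":-0.41},{"delta_pos":[-362,-20,415],"yaw":-0.41},{"delta_pos":[-362,-20,415],"yaw":-0.41},{"delta_pos":[-362,-20,415],"yaw":-0.41}]' 255
python3 - <<'E'
from bench import robot
from h import *
s=robot.snapshot("wrist"); cv2.imwrite("pics/w1.png",cv2.resize(s["image"][:,:,::-1],(800,600),interpolation=cv2.INTER_CUBIC))
E
```

```text
time: 1.55
tool_pos: [0.4562, -0.0248, 0.1998]
ee_rot: [-1.569, 0.001, -0.792]
wrist_force: [-0.8, -1.1, 0.3]
width: 0.0024
```

View pics/w1.png

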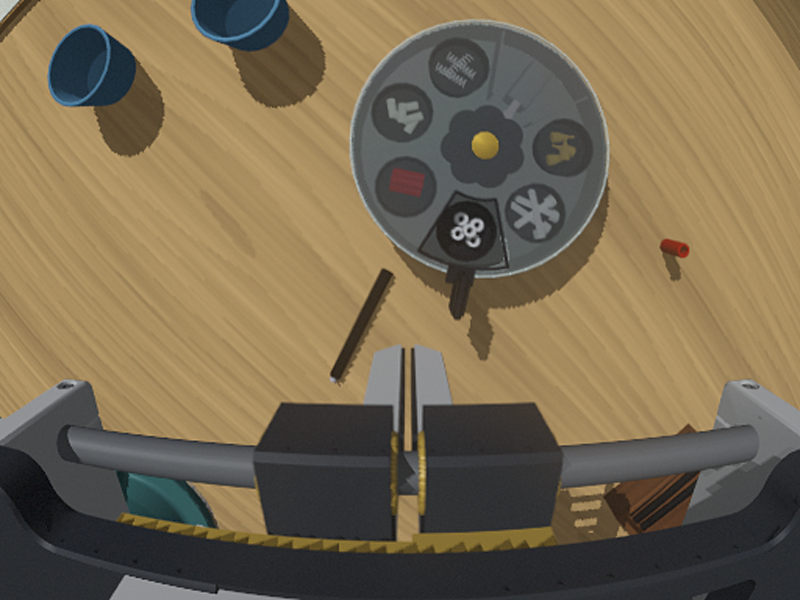

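Run:
```python
from bench import robot
from h import *
s=robot.snapshot("wrist"); crop(s,220,90,400,230,4,"pics/w2.png")
K=np.array([[s["fx"],0,s["cx"]],[0,s["fy"],s["cy"]],[0,0,1]])
def fr(u,v,z):
    p=cv2.fisheye.undistortPoints(np.array([[[u,v]]],float),K,np.zeros(4))[0,0]
    R,_=cv2.Rodrigues(np.array(s["rvec"])); c=-R.T@s["tvec"]; d=R.T@np.array([*p,1]); return c+d*(z-c[2])/d[2]
k=1.5625
c=fr(485/k,146/k,.05);print("knob",c)
for n,u,v,z in (("rings",467,230,.02),("clips",535,212,.02),("tabout",457,316,.07),("tabbase in",463,268,.043),("barrel",388,272,.01),("sleeve",668,246,.034)):
    p=fr(u/k,v/k,z);d=p-c; print(n,p,np.hypot(*d[:2]),np.degrees(np.arctan2(d[1],d[0])))
```

```text
knob [0.57175071 0.00479386 0.05      ]
rings [ 0.51678754 -0.0361464   0.02      ] 0.06853506151628282 -143.31878760716674
clips [ 0.56944863 -0.06601861  0.02      ] 0.0708498707551309 -91.86200135589516
tabout [ 0.46516812 -0.06955781  0.07      ] 0.12995390888987812 -145.10049764627533
tabbase in [ 0.49274831 -0.05203728  0.043     ] 0.09731987187412118 -144.27028246446764
barrel [ 0.44335749 -0.01511397  0.01      ] 0.12992744491206243 -171.18627032351364
sleeve [ 0.64124039 -0.17189032  0.034     ] 0.18985813778895896 -68.53034503885155
```

View pics/w2.png

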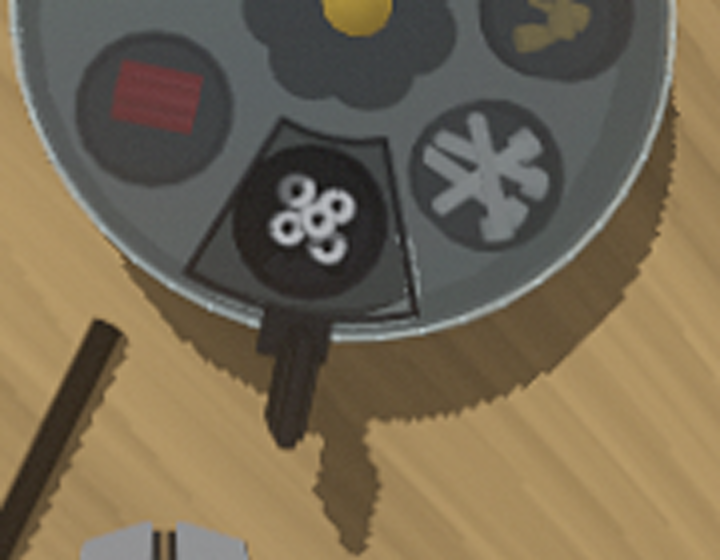

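```bash
cat >> h.py <<'E'
C=np.array([.571,.006])
def wp(th,b):
    t=np.radians(th); p=C+.118*np.array([np.cos(t),np.sin(t)])-b*np.array([-np.sin(t),np.cos(t)])
    return p[0],p[1],.052,t+np.pi/2
E
python3 - <<'E'
from bench import robot
from h import *
o=robot.get_obs()
x,y,z,w=wp(-144,.036); print(x,y); print(goto(o,x,y,.2,w),goto(o,x,y,z,w))
E
```

```text
0.45437572558122713 -0.03423404797301373
(array([ 4., -0., -4.]), np.float64(0.14)) (array([  4., 148.,  -4.]), np.float64(0.14))
```

```bash
python3 -m handwheel '[{"delta_pos":[4,0,-4],"yaw":0.14},{"delta_pos":[4,40,-4],"yaw":0.14},{"delta_pos":[4,80,-4],"yaw":0.14},{"delta_pos":[4,115,-4],"yaw":0.14},{"delta_pos":[4,138,-4],"yaw":0.14},{"delta_pos":[4,148,-4],"yaw":0.14},{"delta_pos":[4,148,-4],"yaw":0.14}]' 255
python3 - <<'E'
from bench import robot
from h import *
s=robot.snapshot("wrist"); cv2.imwrite("pics/w3.png",cv2.resize(s["image"][:,:,::-1],(800,600),interpolation=cv2.INTER_CUBIC))
s=robot.snapshot("scene"); crop(s,200,150,330,250,6,"pics/s3.png")
o=robot.get_obs(); print(o["tool_pos"],o["ee_rot"])
for th in range(-144,-95,4): print(th,*goto(o,*wp(th,.019)))
E
```

```text
time: 2.35
tool_pos: [0.4531, -0.0367, 0.0506]
ee_rot: [-1.573, 0.002, -0.944]
wrist_force: [-0.1, 0.7, -0.1]
width: 0.0008
[ 0.45532471 -0.03661703  0.05315803] [-1.56942581 -0.00192677 -0.94253805]
-144 [15.  1.  1.] -0.0
-140 [23.  1. -0.] -0.07
-136 [31.  1. -1.] -0.14
-132 [39.  1. -1.] -0.21
-128 [48.  1. -0.] -0.28
-124 [56.  1.  1.] -0.35
-120 [64.  1.  3.] -0.42
-116 [72.  1.  6.] -0.49
-112 [80.  1.  8.] -0.56
-108 [87.  1. 12.] -0.63
-104 [95.  1. 16.] -0.7
-100 [102.   1.  21.] -0.77
-96 [108.   1.  26.] -0.84
```

View pics/w3.png

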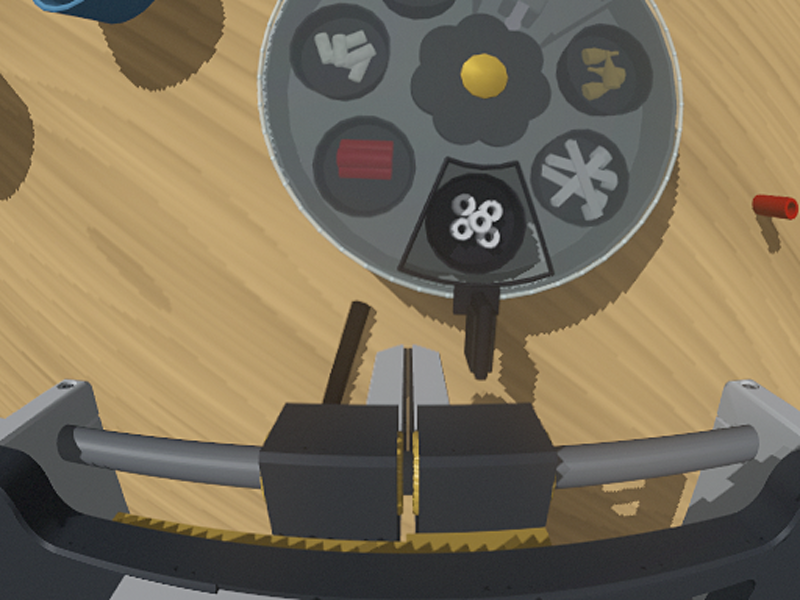

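View pics/s3.png

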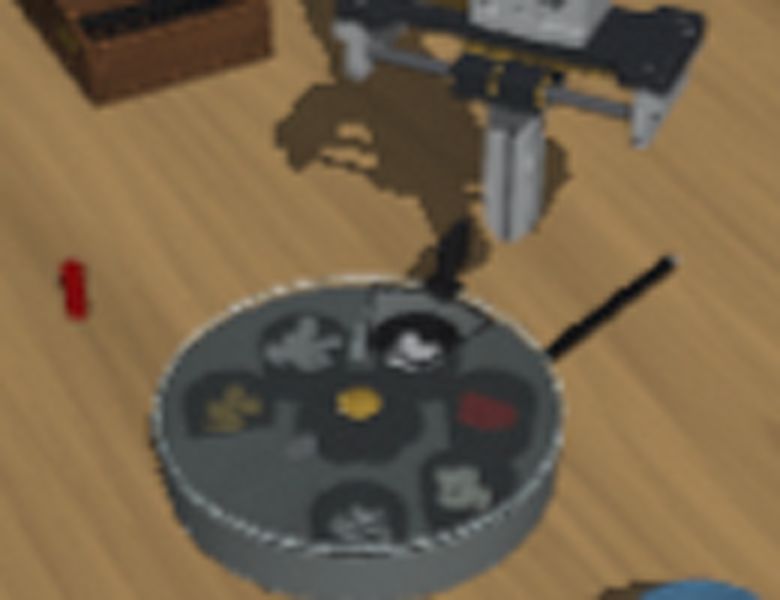

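```bash
python3 -m handwheel '[{"delta_pos":[8,0,1],"yaw":0},{"delta_pos":[15,0,1],"yaw":0},{"delta_pos":[19,0,0],"yaw":-0.03},{"delta_pos":[23,0,0],"yaw":-0.07},{"delta_pos":[27,0,0],"yaw":-0.1},{"delta_pos":[31,0,-1],"yaw":-0.14},{"delta_pos":[35,0,-1],"yaw":-0.17},{"delta_pos":[39,0,-1],"yaw":-0.21},{"delta_pos":[43,0,-1],"yaw":-0.24},{"delta_pos":[48,0,0],"yaw":-0.28},{"delta_pos":[52,0,0],"yaw":-0.31},{"delta_pos":[52,0,0],"yaw":-0.31}]' 255
python3 - <<'E'
from bench import robot
from h import *
s=robot.snapshot("wrist"); cv2.imwrite("pics/w4.png",cv2.resize(s["image"][:,:,::-1],(800,600),interpolation=cv2.INTER_CUBIC))
o=robot.get_obs(); print(o["tool_pos"],o["ee_rot"],o["wrist_force"])
for th in range(-126,-91,3): print(th,*goto(o,*wp(th,.019)))
E
```

```text
time: 3.65
tool_pos: [0.4863, -0.0785, 0.0526]
ee_rot: [-1.57, -0.002, -0.632]
wrist_force: [-0.2, 0.0, 1.0]
width: 0.0006
[ 0.48597631 -0.07813195  0.05243231] [-1.57047934e+00 -1.26250106e-03 -6.32001825e-01] [0.42215808 0.07713575 0.40751779]
-126 [0. 0. 0.] -0.0
-123 [ 7.  0. -1.] -0.06
-120 [13.  0. -1.] -0.11
-117 [19.  0. -1.] -0.16
-114 [25.  0. -1.] -0.21
-111 [32.  0. -1.] -0.27
-108 [38.  0.  0.] -0.32
-105 [44.  0.  1.] -0.37
-102 [50.  0.  3.] -0.42
-99 [56.  1.  4.] -0.47
-96 [62.  1.  7.] -0.53
-93 [68.  1.  9.] -0.58
```

View pics/w4.png

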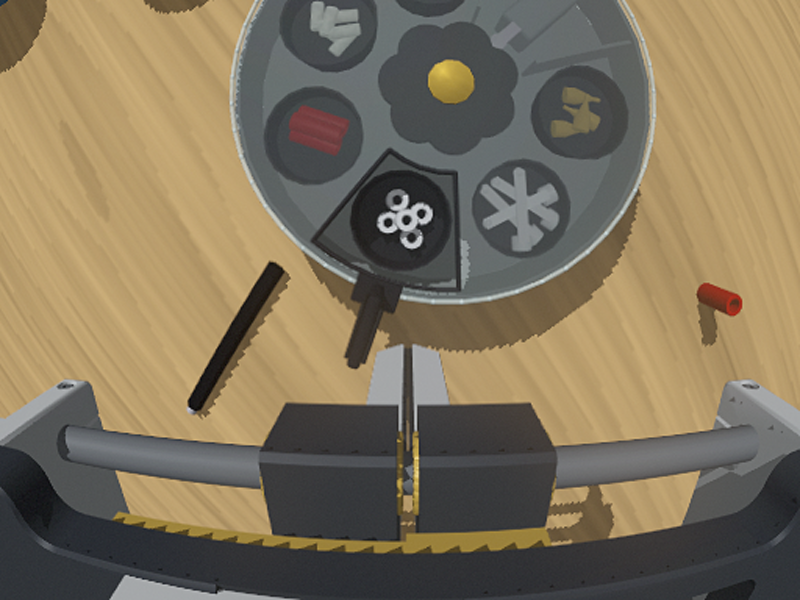

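Run:
```python
from bench import robot
from h import *
s=robot.snapshot("wrist"); o=robot.get_obs()
K=np.array([[s["fx"],0,s["cx"]],[0,s["fy"],s["cy"]],[0,0,1]])
def fp(P): return cv2.fisheye.projectPoints(np.array(P,float).reshape(-1,1,3),np.array(s["rvec"],float),np.array(s["tvec"],float),K,np.zeros(4))[0].reshape(-1,2)*1.5625
P=[o["tool_pos"]]
t=np.radians(-144)
for r,z in ((.1,.043),(.1,.073),(.134,.073),(.134,.043),(.07,.043)): P.append([*(C+r*np.array([np.cos(t),np.sin(t)])),z])
P+= [[*C,.05],[*C,.043]]
print(fp(P))
s=robot.snapshot("top"); crop(s,195,150,275,230,8,"pics/t4.png"); print((proj(s,P)-[195,150])*8)
s=robot.snapshot("scene"); crop(s,200,150,330,250,6,"pics/s4.png"); print((proj(s,P)-[200,150])*6)
```

```text
[[406.97703955 345.00031135]
 [383.1449535  292.98253515]
 [379.55477651 309.21856236]
 [357.08161484 381.07884412]
 [363.1520568  356.7527295 ]
 [402.32229382 232.93684892]
 [450.39691345  87.99277845]
 [449.00327469  91.13595523]]
[[548.79008893 543.21590902]
 [480.51050997 532.73761523]
 [481.35281245 524.09937433]
 [535.26233873 600.87484501]
 [533.16746118 607.76040263]
 [434.32400987 466.933578  ]
 [326.91715693 311.67223951]
 [327.5476028  314.80430535]]
[[420.66405443 243.23770642]
 [437.08803041 283.25568449]
 [437.59365558 239.83884724]
 [461.7294929  205.47828722]
 [460.86984295 248.53689994]
 [415.27491061 315.10039796]
 [360.92550468 383.96666664]
 [361.09322399 394.19959616]]
```

View pics/t4.png

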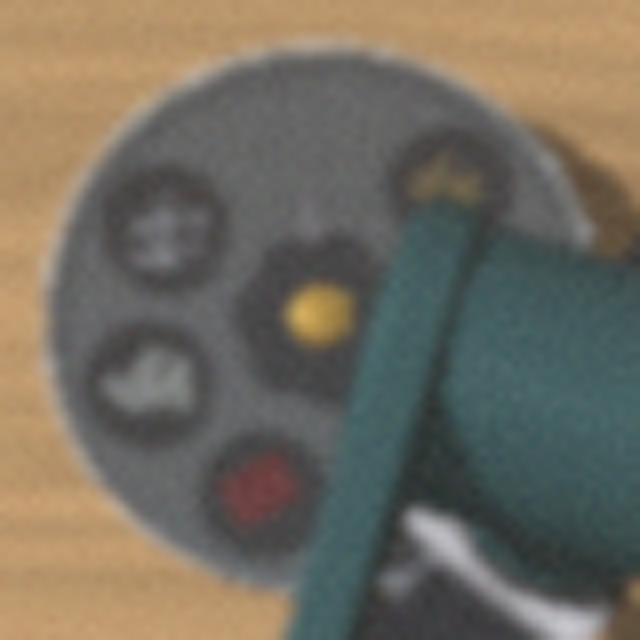

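View pics/s4.png

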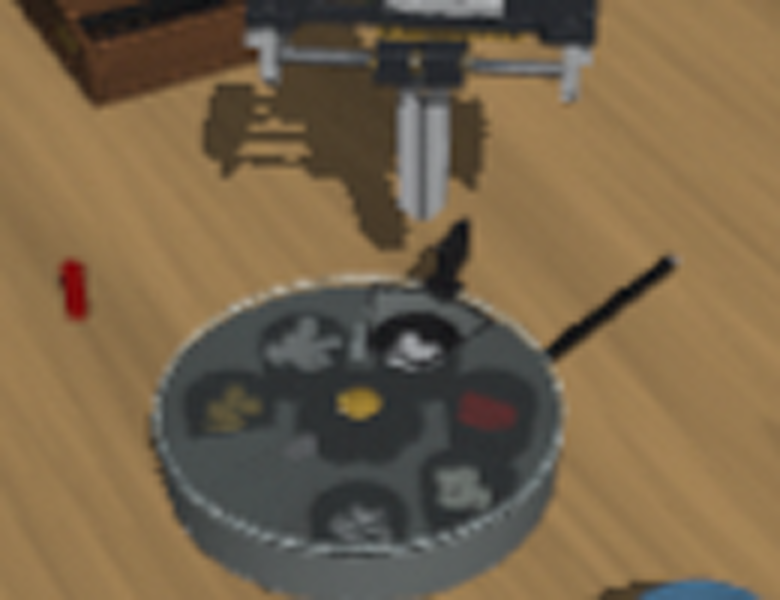

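Run:
```python
from bench import robot
from h import *
s=robot.snapshot("scene"); o=robot.get_obs()
R,_=cv2.Rodrigues(np.array(s["rvec"])); print("scene cam",-R.T@s["tvec"])
f=lambda u,v,z:ray(s,200+u/6,150+v/6,z)
for C2 in ([.570,.008],[.571,.006],[.58,.02]):
  a=np.linspace(0,2*np.pi,400); Q=(proj(s,np.c_[C2[0]+.105*np.cos(a),C2[1]+.105*np.sin(a),np.full(400,.043)])-[200,150])*6
  print(C2,Q.min(0),Q.max(0))
print("knob",f(360,403,.043),f(360,403,.05))
print("tab top out",f(460,220,.073)); print("tip @ .0525",f(423,218,.0525),"@.07",f(423,218,.07))
st=robot.snapshot("top"); Rt,_=cv2.Rodrigues(np.array(st["rvec"])); print("top cam",-Rt.T@st["tvec"])
print(o["tool_pos"],o["joint_positions"],o["time"])
```

```text
scene cam [0.97300843 0.73890181 0.78382499]
[0.57, 0.008] [160.22996887 269.4407602 ] [569.3864218  542.55630319]
[0.571, 0.006] [156.79825873 268.07231235] [565.5793587  540.70115959]
[0.58, 0.02] [152.4128617  286.86381044] [566.11030186 566.09663984]
knob [0.57481199 0.01163075 0.043     ] [0.57857452 0.01850268 0.05      ]
tab top out [ 0.47036247 -0.06188193  0.073     ]
tip @ .0525 [ 0.47286146 -0.09707849  0.0525    ] @.07 [ 0.48482956 -0.07707417  0.07      ]
top cam [ 0.35592599 -0.04218248  1.32024124]
[ 0.48526097 -0.07755768  0.05196356] [-2.73839333e-01  1.89560428e-02  1.69967553e+00 -1.04464222e-04
  1.42262180e+00  3.57329692e-01] 3.9
```

Run:
```python
from bench import robot
from h import *
from scipy.optimize import least_squares
s=robot.snapshot("wrist"); o=robot.get_obs()
crop(s,130,0,430,250,2.6,"pics/w5.png")
K=np.array([[s["fx"],0,s["cx"]],[0,s["fy"],s["cy"]],[0,0,1]])
obs=[(328,30,2),(314,135,3),(405,217,4),(520,207,5),(580,112,6)]
base=np.radians(8.5)
cup=lambda C,k,z,r=.07:[C[0]+r*np.cos(base+k*2*np.pi/7),C[1]+r*np.sin(base+k*2*np.pi/7),z]
C0=[.572,.009]
P=np.array([cup(C0,k,.032) for *_,k in obs]+[cup(C0,4,.073,.134)]+[cup(C0,4,.043,.1)])
U=np.array([[a,b] for a,b,_ in obs]+[[355,363],[378,285]])/1.5625
def fp(P,rv,tv): return cv2.fisheye.projectPoints(P.reshape(-1,1,3),rv,tv,K,np.zeros(4))[0].reshape(-1,2)
R0,_=cv2.Rodrigues(np.array(s["rvec"])); c0=-R0.T@s["tvec"]
def res(x,full=False):
    R=R0@Ro.from_rotvec(x[3:]).as_matrix().T; c=c0+x[:3]; tv=-R@c
    e=fp(P,cv2.Rodrigues(R)[0],tv)-U
    return e if full else np.r_[e.ravel(),0*x]
print("initial residual\n",res(np.zeros(6),True).round(1))
for fixrot in (True,False):
    f=(lambda x:res(np.r_[x,0,0,0])) if fixrot else (lambda x: np.r_[res(x),x[3:]/.01])
    r=least_squares(f,np.zeros(3 if fixrot else 6)); print(fixrot,r.x.round(4),np.sqrt(2*r.cost/14))
    print(res(np.r_[r.x,np.zeros(6-len(r.x))],True).round(1))
```

```text
initial residual
 [[-1.  -5.9]
 [-2.3  1.3]
 [-4.2  4.1]
 [ 0.8  3.2]
 [ 2.7  1.9]
 [-4.8  5.9]
 [-0.7  0. ]]
True [-0.0014 -0.0002  0.0082] 2.000663637985019
[[ 2.  -3.6]
 [ 1.1  1.1]
 [-2.6  2. ]
 [-0.3  1.5]
 [ 0.2  2.2]
 [-1.9  0.1]
 [ 1.3 -3.5]]
False [-0.0015 -0.0018  0.008   0.007  -0.0006 -0.0155] 1.7084109548714457
[[ 0.4 -2.7]
 [ 0.6  2. ]
 [-2.3  2.1]
 [-0.   0.4]
 [-0.4  0.4]
 [-0.6  0.6]
 [ 2.1 -3.2]]
```

View pics/w5.png

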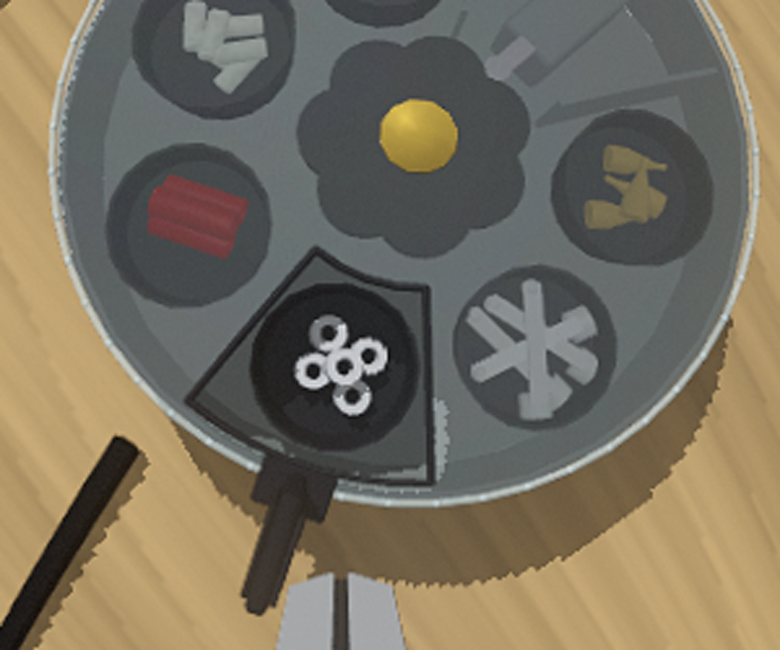

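```bash
python3 -m handwheel '[{"delta_pos":[0,0,-15],"yaw":0},{"delta_pos":[0,0,-30],"yaw":0},{"delta_pos":[0,15,-30],"yaw":0},{"delta_pos":[0,30,-30],"yaw":0},{"delta_pos":[0,38,-30],"yaw":0},{"delta_pos":[0,38,-30],"yaw":0}]' 255
python3 - <<'E'
from bench import robot
from h import *
s=robot.snapshot("wrist"); crop(s,130,0,430,250,2.6,"pics/w6.png")
o=robot.get_obs(); print(o["tool_pos"],o["wrist_force"])
s=robot.snapshot("scene"); crop(s,200,150,330,250,6,"pics/s6.png"); print((proj(s,[o["tool_pos"]])-[200,150])*6)
E
```

```text
time: 4.6
tool_pos: [0.4658, -0.1021, 0.0125]
ee_rot: [-1.572, 0.003, -0.632]
wrist_force: [-1.2, -0.3, 0.3]
width: 0.0004
[ 0.46670175 -0.10217807  0.0133997 ] [-0.00257667 -1.02411061 -0.47258514]
[[427.32967146 264.40344094]]
```

View pics/s6.png

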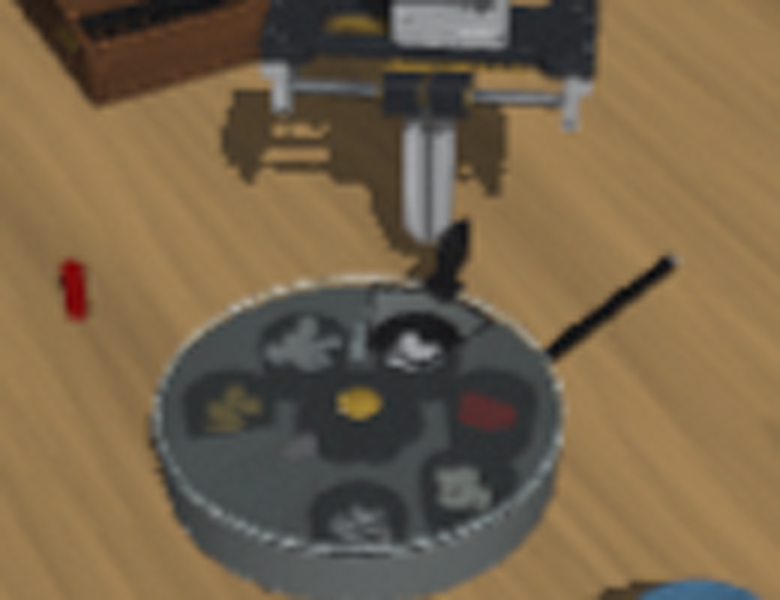

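View pics/w6.png

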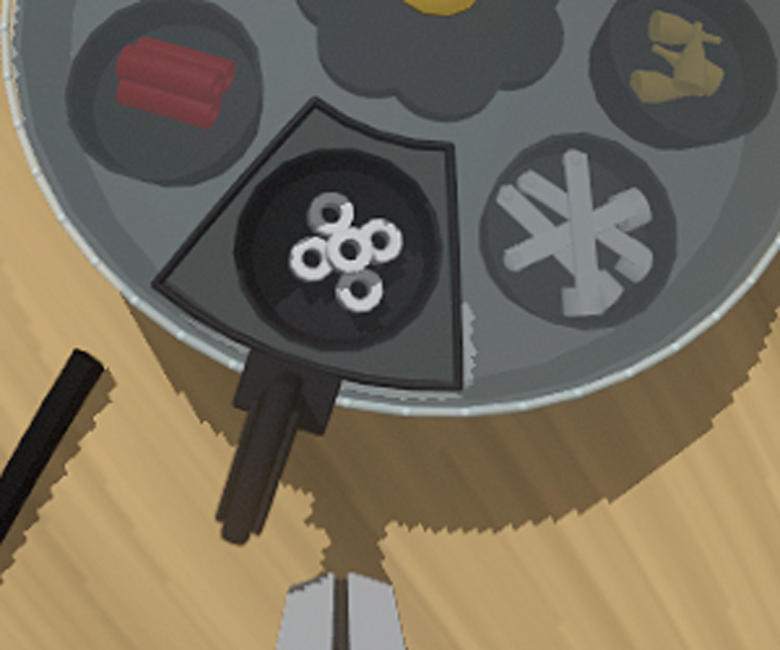

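```bash
python3 -m handwheel '[{"delta_pos":[0,4,0],"yaw":0},{"delta_pos":[0,8,0],"yaw":0},{"delta_pos":[0,8,0],"yaw":0}]' 255;  python3 -m handwheel '[{"delta_pos":[0,3,0],"yaw":0},{"delta_pos":[0,5,0],"yaw":0},{"delta_pos":[0,5,0],"yaw":0}]' 255
```

```text
time: 5.0
tool_pos: [0.4672, -0.1016, 0.0054]
ee_rot: [-1.571, 0.001, -0.631]
wrist_force: [0.6, 0.5, 0.1]
width: 0.0004
time: 5.3
tool_pos: [0.4672, -0.1016, 0.0004]
ee_rot: [-1.571, 0.001, -0.631]
wrist_force: [-0.4, -0.2, -0.4]
width: 0.0007
```

```bash
python3 -m handwheel '[{"delta_pos":[0,2,0],"yaw":0},{"delta_pos":[0,4,0],"yaw":0},{"delta_pos":[0,4,0],"yaw":0}]' 255;  python3 -m handwheel '[{"delta_pos":[0,2,0],"yaw":0},{"delta_pos":[0,4,0],"yaw":0},{"delta_pos":[0,4,0],"yaw":0}]' 255
python3 - <<'E'
from bench import robot
from h import *
o=robot.get_obs(); print(o["tool_pos"],o["wrist_force"],o["joint_torque"])
s=robot.snapshot("scene"); crop(s,200,150,330,250,6,"pics/s7.png"); print((proj(s,[o["tool_pos"]])-[200,150])*6)
E
```

```text
time: 5.6
tool_pos: [0.4672, -0.1017, -0.0036]
ee_rot: [-1.571, 0.001, -0.631]
wrist_force: [0.5, -0.3, -0.0]
width: 0.0005
time: 5.9
tool_pos: [0.4672, -0.1017, -0.0076]
ee_rot: [-1.571, 0.001, -0.631]
wrist_force: [0.3, -0.8, -0.4]
width: 0.0005
[ 0.46718029 -0.10167445 -0.00757933] [ 0.34025577 -0.75661202 -0.43494304] [-9.77406045e-03 -2.91447169e+01 -2.71707040e+01  7.24447262e-02
 -3.91403132e-02  4.97193432e-04]
[[426.83693819 293.46017136]]
```

View pics/s7.png

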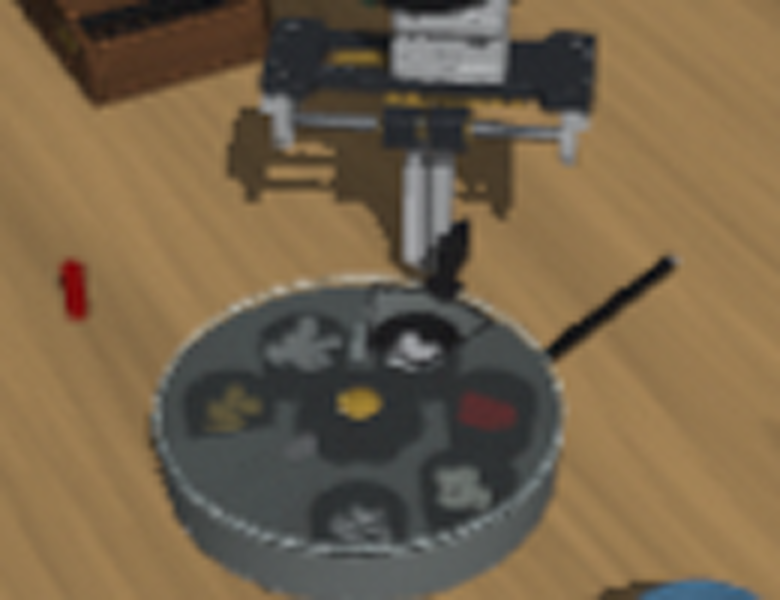

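```bash
python3 -m handwheel '[{"delta_pos":[0,2,0],"yaw":0},{"delta_pos":[0,5,0],"yaw":0},{"delta_pos":[0,5,0],"yaw":0}]' 255;  python3 -m handwheel '[{"delta_pos":[0,2,0],"yaw":0},{"delta_pos":[0,3,0],"yaw":0},{"delta_pos":[0,3,0],"yaw":0}]' 255; python3 -m handwheel '[{"delta_pos":[0,1,0],"yaw":0},{"delta_pos":[0,2,0],"yaw":0},{"delta_pos":[0,2,0],"yaw":0}]' 255
```

```text
time: 6.25
tool_pos: [0.467, -0.1017, -0.0128]
ee_rot: [-1.571, 0.001, -0.631]
wrist_force: [0.9, 0.4, -0.0]
width: 0.0005
time: 6.55
tool_pos: [0.4673, -0.1017, -0.0154]
ee_rot: [-1.571, 0.0, -0.631]
wrist_force: [0.4, -0.1, -0.9]
width: 0.0005
time: 6.85
tool_pos: [0.4673, -0.1018, -0.0174]
ee_rot: [-1.571, 0.0, -0.631]
wrist_force: [-0.9, -0.2, -0.1]
width: 0.0004
```

```bash
python3 -m handwheel '[{"delta_pos":[0,1,0],"yaw":0},{"delta_pos":[0,2,0],"yaw":0},{"delta_pos":[0,2,0],"yaw":0}]' 255;  python3 -m handwheel '[{"delta_pos":[0,1,0],"yaw":0},{"delta_pos":[0,2,0],"yaw":0},{"delta_pos":[0,2,0],"yaw":0}]' 255
python3 - <<'E'
from bench import robot
from h import *
s=robot.snapshot("wrist"); crop(s,130,0,430,250,2.6,"pics/w8.png")
s=robot.snapshot("scene"); crop(s,200,150,330,250,6,"pics/s8.png")
E
```

```text
time: 7.15
tool_pos: [0.4673, -0.1017, -0.0194]
ee_rot: [-1.571, 0.0, -0.631]
wrist_force: [0.5, -0.3, 1.0]
width: 0.0004
time: 7.45
tool_pos: [0.4673, -0.1017, -0.0214]
ee_rot: [-1.571, 0.0, -0.631]
wrist_force: [-0.4, -0.5, 0.4]
width: 0.0005
```

View pics/s8.png

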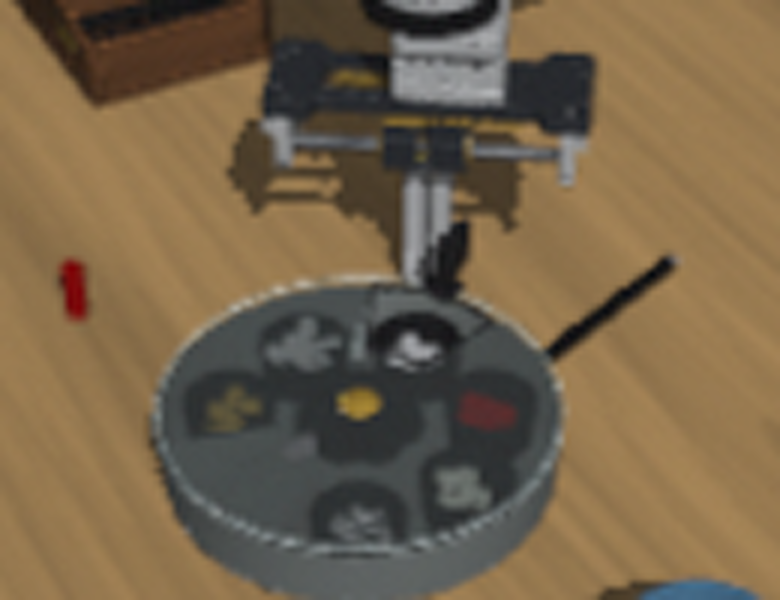

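View pics/w8.png

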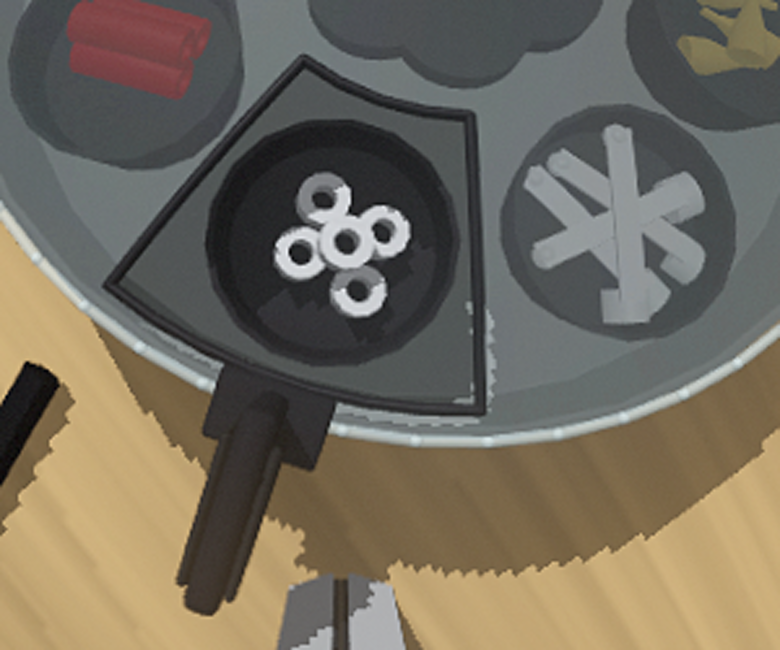

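```bash
for i in 1; do python3 -m handwheel '[{"delta_pos":[0,2,0],"yaw":0},{"delta_pos":[0,3,0],"yaw":0},{"delta_pos":[0,3,0],"yaw":0}]' 255; done;  python3 -m handwheel '[{"delta_pos":[0,1,0],"yaw":0},{"delta_pos":[0,2,0],"yaw":0},{"delta_pos":[0,2,0],"yaw":0}]' 255;python3 -m handwheel '[{"delta_pos":[0,1,0],"yaw":0},{"delta_pos":[0,2,0],"yaw":0},{"delta_pos":[0,2,0],"yaw":0}]' 255
```

```text
time: 7.85
tool_pos: [0.4672, -0.1017, -0.0245]
ee_rot: [-1.571, 0.0, -0.631]
wrist_force: [0.1, -0.7, -0.3]
width: 0.0004
time: 8.15
tool_pos: [0.4676, -0.1018, -0.0254]
ee_rot: [-1.571, -0.0, -0.631]
wrist_force: [-2.7, 0.7, 4.3]
width: 0.0004
time: 8.45
tool_pos: [0.4676, -0.1019, -0.0255]
ee_rot: [-1.571, -0.0, -0.631]
wrist_force: [-6.3, 2.0, 15.8]
width: 0.0005
```

```bash
sed -i 's/C=np.array(\[.571,.006\])/C=np.array([.571,.008])/; s/,.052,t+np/,.026,t+np/' h.py
python3 - <<'E'
from bench import robot
from h import *
o=robot.get_obs()
x,y,z,w=wp(-144,.038); print(x,y); print(goto(o,x,y,.08,w),goto(o,x,y,z,w))
E
```

```text
0.4532001550766422 -0.030616013984263838
(array([ -54., -106.,   49.]), np.float64(0.31)) (array([-54., -52.,  49.]), np.float64(0.31))
```

```bash
python3 -m handwheel '[{"delta_pos":[0,-50,0],"yaw":0},{"delta_pos":[0,-95,0],"yaw":0.1},{"delta_pos":[0,-109,0],"yaw":0.2},{"delta_pos":[-25,-109,25],"yaw":0.31},{"delta_pos":[-54,-109,49],"yaw":0.31},{"delta_pos":[-54,-109,49],"yaw":0.31},{"delta_pos":[-54,-90,49],"yaw":0.31},{"delta_pos":[-54,-65,49],"yaw":0.31},{"delta_pos":[-54,-55,49],"yaw":0.31},{"delta_pos":[-54,-55,49],"yaw":0.31}]' 255
python3 - <<'E'
from bench import robot
from h import *
s=robot.snapshot("wrist"); crop(s,130,0,430,250,2.6,"pics/w9.png")
s=robot.snapshot("scene"); crop(s,200,150,330,250,6,"pics/s9.png")
o=robot.get_obs(); print(o["tool_pos"],o["ee_rot"])
for th in range(-144,-91,4): print(th,*goto(o,*wp(th,.019)))
E
```

```text
time: 9.45
tool_pos: [0.4512, -0.0306, 0.0249]
ee_rot: [-1.574, 0.003, -0.941]
wrist_force: [-0.2, -0.2, 0.7]
width: 0.0003
[ 0.45321732 -0.03080347  0.02720099] [-1.57057557e+00 -5.48781602e-04 -9.41361291e-01]
-144 [19.  1.  0.] 0.0
-140 [27.  1. -1.] -0.07
-136 [35.  1. -1.] -0.14
-132 [44.  1. -1.] -0.21
-128 [52.  1. -1.] -0.28
-124 [60.  1.  1.] -0.35
-120 [68.  1.  2.] -0.42
-116 [76.  1.  5.] -0.49
-112 [84.  1.  8.] -0.56
-108 [92.  1. 11.] -0.63
-104 [99.  1. 15.] -0.7
-100 [106.   1.  20.] -0.77
-96 [113.   1.  25.] -0.84
-92 [119.   1.  30.] -0.91
```

View pics/w9.png

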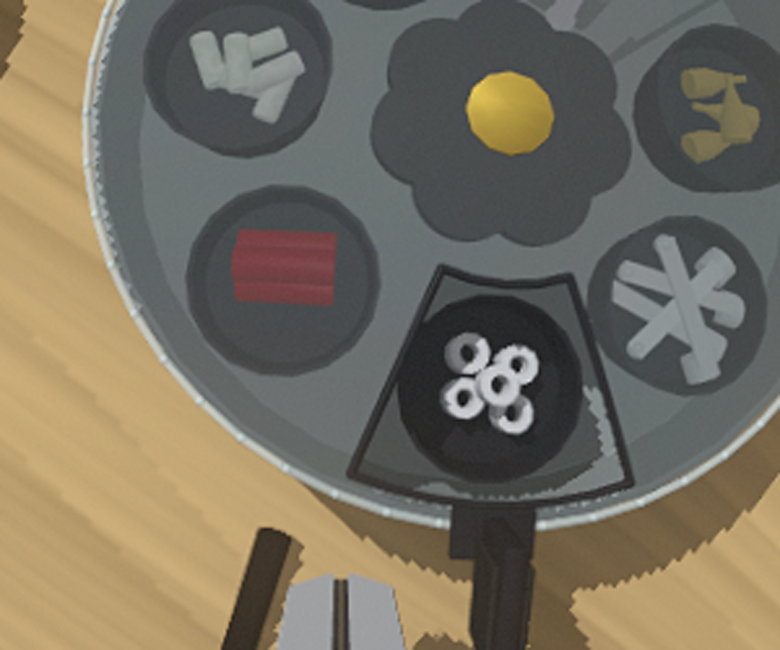

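View pics/s9.png

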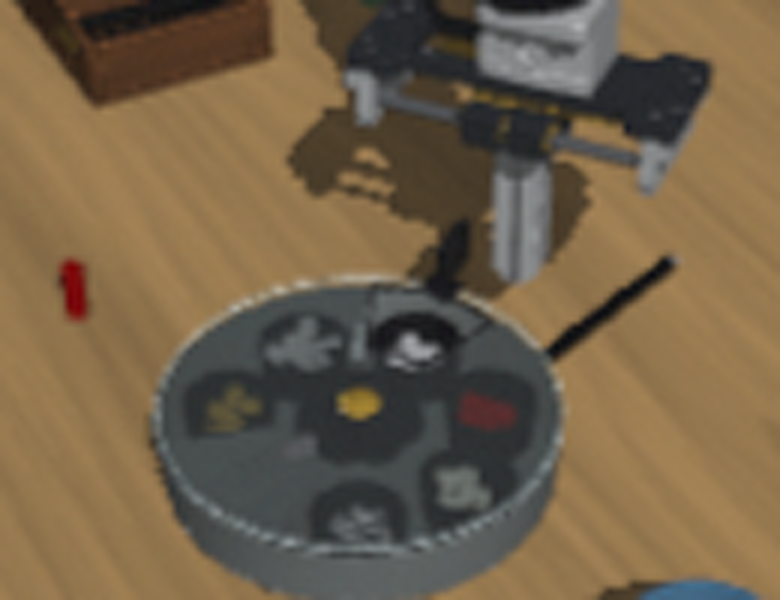

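```bash
python3 -m handwheel '[{"delta_pos":[10,0,0],"yaw":0},{"delta_pos":[19,0,0],"yaw":0},{"delta_pos":[23,0,-1],"yaw":-0.03},{"delta_pos":[27,0,-1],"yaw":-0.07},{"delta_pos":[31,0,-1],"yaw":-0.1},{"delta_pos":[35,0,-1],"yaw":-0.14},{"delta_pos":[40,0,-1],"yaw":-0.17},{"delta_pos":[44,0,-1],"yaw":-0.21},{"delta_pos":[48,0,-1],"yaw":-0.24},{"delta_pos":[52,0,-1],"yaw":-0.28}]' 255
python3 - <<'E'
from bench import robot
from h import *
s=robot.snapshot("wrist"); crop(s,130,0,430,250,2.6,"pics/w10.png")
o=robot.get_obs(); print(o["tool_pos"],o["ee_rot"],o["wrist_force"])
for th in range(-128,-91,3): print(th,*goto(o,*wp(th,.019)))
E
```

```text
time: 10.55
tool_pos: [0.4829, -0.0729, 0.0276]
ee_rot: [-1.57, 0.001, -0.66]
wrist_force: [-2.4, 3.6, 1.6]
width: 0.0005
[ 0.48335103 -0.0732988   0.02757836] [-1.56950971e+00  4.32378979e-04 -6.59115602e-01] [-0.3758241   2.00400688  1.40186296]
-128 [0. 2. 0.] 0.0
-125 [ 6.  2. -1.] -0.05
-122 [12.  2. -1.] -0.1
-119 [19.  2. -2.] -0.15
-116 [25.  2. -1.] -0.21
-113 [31.  2. -1.] -0.26
-110 [37.  2. -0.] -0.31
-107 [44.  2.  1.] -0.36
-104 [50.  2.  2.] -0.41
-101 [56.  2.  4.] -0.47
-98 [62.  2.  6.] -0.52
-95 [67.  2.  8.] -0.57
-92 [73.  2. 11.] -0.62
```

View pics/w10.png

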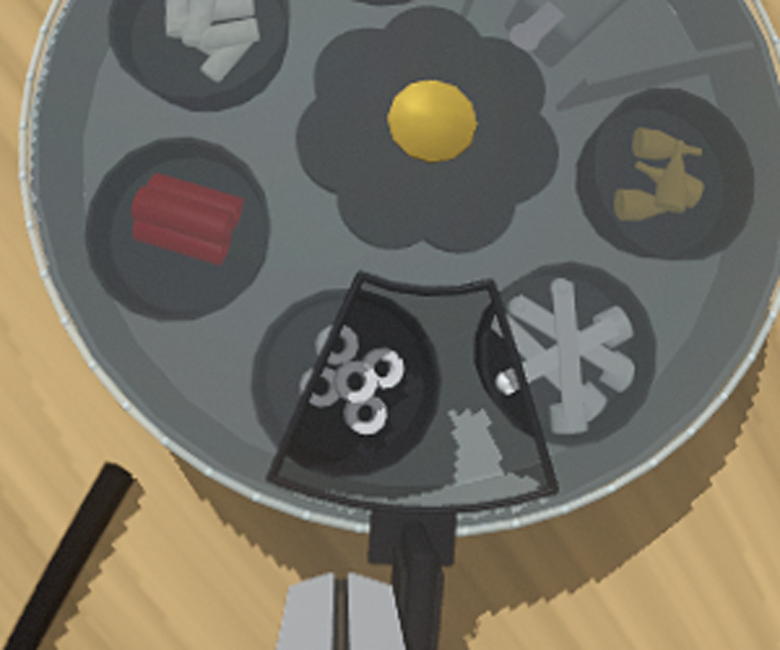

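```bash
python3 -m handwheel '[{"delta_pos":[6,0,-1],"yaw":-0.05},{"delta_pos":[10,0,-1],"yaw":-0.08},{"delta_pos":[14,0,-1],"yaw":-0.12},{"delta_pos":[18,0,-2],"yaw":-0.15},{"delta_pos":[22,0,-2],"yaw":-0.18},{"delta_pos":[26,0,-1],"yaw":-0.22},{"delta_pos":[31,0,-1],"yaw":-0.26},{"delta_pos":[37,0,0],"yaw":-0.31},{"delta_pos":[44,0,1],"yaw":-0.36},{"delta_pos":[50,0,2],"yaw":-0.41},{"delta_pos":[56,0,4],"yaw":-0.47},{"delta_pos":[56,0,4],"yaw":-0.47}]' 255
python3 - <<'E'
from bench import robot
from h import *
s=robot.snapshot("wrist"); crop(s,130,0,430,250,2.6,"pics/w11.png")
o=robot.get_obs(); print(o["tool_pos"],o["ee_rot"],o["wrist_force"])
E
```

```text
time: 11.8
tool_pos: [0.5305, -0.1054, 0.0272]
ee_rot: [-1.572, -0.002, -0.192]
wrist_force: [-0.6, -0.1, -0.4]
width: 0.0004
[ 0.53002985 -0.10502471  0.02713099] [-1.57125197e+00 -1.19789205e-03 -1.93182106e-01] [ 0.21059737 -0.4994708   0.14897884]
```

View pics/w11.png

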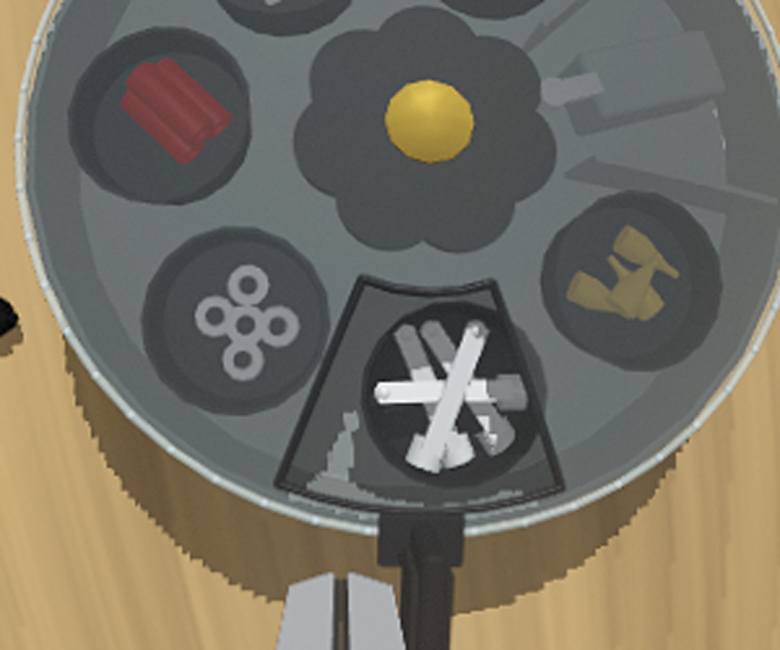

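```bash
python3 -m handwheel '[{"delta_pos":[3,0,1],"yaw":-0.02},{"delta_pos":[5,0,1],"yaw":-0.05},{"delta_pos":[8,0,1],"yaw":-0.07},{"delta_pos":[8,0,1],"yaw":-0.07}]' 255
python3 - <<'E'
from bench import robot
from h import *
s=robot.snapshot("wrist"); crop(s,130,0,430,250,2.6,"pics/w12.png")
E
```

```text
time: 12.25
tool_pos: [0.5377, -0.1048, 0.0268]
ee_rot: [-1.571, -0.0, -0.121]
wrist_force: [-0.3, 0.3, 0.6]
width: 0.0005
```

View pics/w12.png

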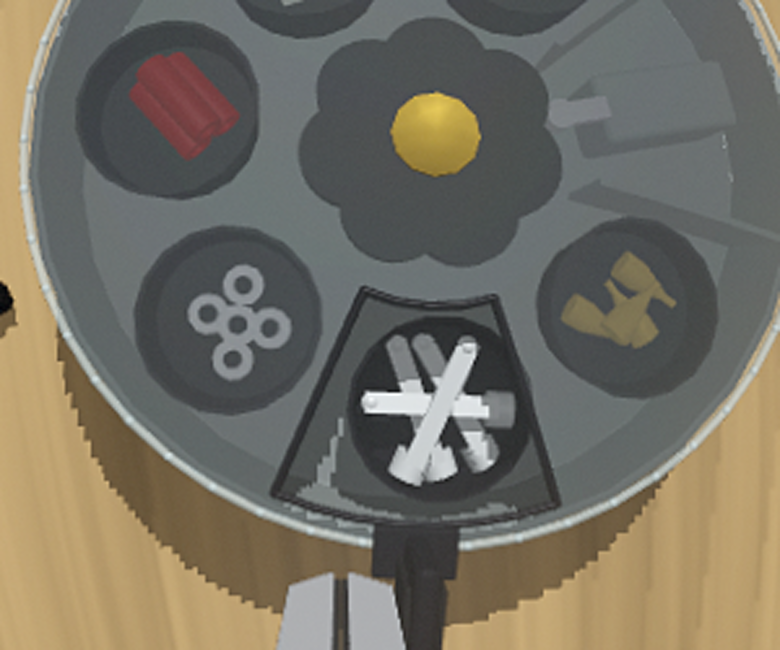

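```bash
python3 -m handwheel '[{"delta_pos":[3,0,1],"yaw":-0.02},{"delta_pos":[5,0,1],"yaw":-0.05},{"delta_pos":[7,0,1],"yaw":-0.07},{"delta_pos":[7,0,1],"yaw":-0.07}]' 255
python3 - <<'E'
from bench import robot
from h import *
s=robot.snapshot("wrist"); crop(s,130,0,430,250,2.6,"pics/w13.png")
E
```

```text
time: 12.7
tool_pos: [0.5447, -0.1046, 0.0268]
ee_rot: [-1.571, -0.0, -0.05]
wrist_force: [0.4, 0.2, 0.7]
width: 0.0004
```

View pics/w13.png

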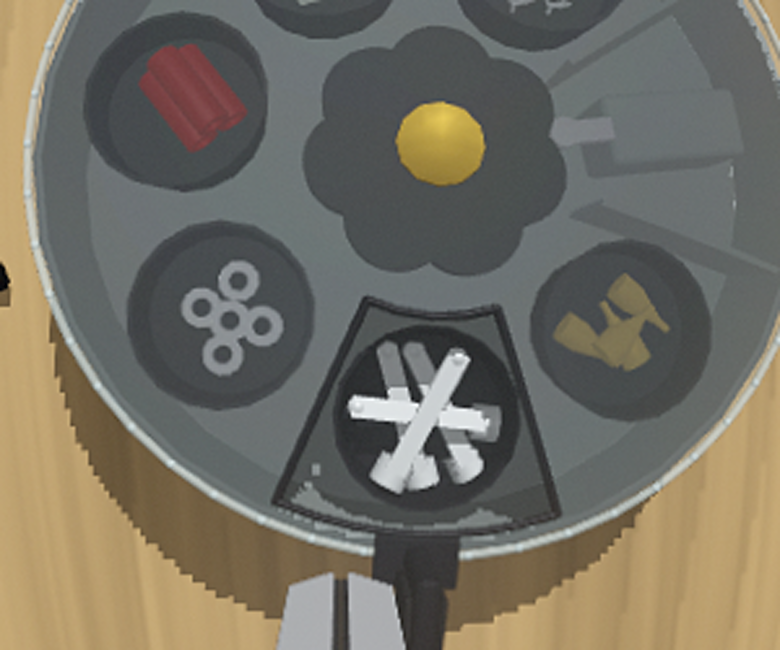

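```bash
python3 -m handwheel '[{"delta_pos":[-8,0,0],"yaw":0},{"delta_pos":[-20,0,-5],"yaw":0},{"delta_pos":[-25,-10,-10],"yaw":0},{"delta_pos":[-25,-50,-10],"yaw":0},{"delta_pos":[-25,-100,-10],"yaw":0},{"delta_pos":[-25,-100,-10],"yaw":0}]' 255
python3 - <<'E'
from bench import robot
from h import *
s=robot.snapshot("wrist"); crop(s,130,0,430,250,2.6,"pics/w14.png")
s=robot.snapshot("scene"); crop(s,200,150,330,280,4.5,"pics/s14.png")
o=robot.get_obs(); print(o["tool_pos"],o["wrist_force"])
E
```

```text
time: 13.35
tool_pos: [0.5231, -0.1154, 0.1363]
ee_rot: [-1.575, -0.016, -0.052]
wrist_force: [-0.1, -0.4, 1.1]
width: 0.0007
[ 0.51971378 -0.11412283  0.12948556] [ 0.44532947  0.56861546 -0.81595478]
```

View pics/w14.png

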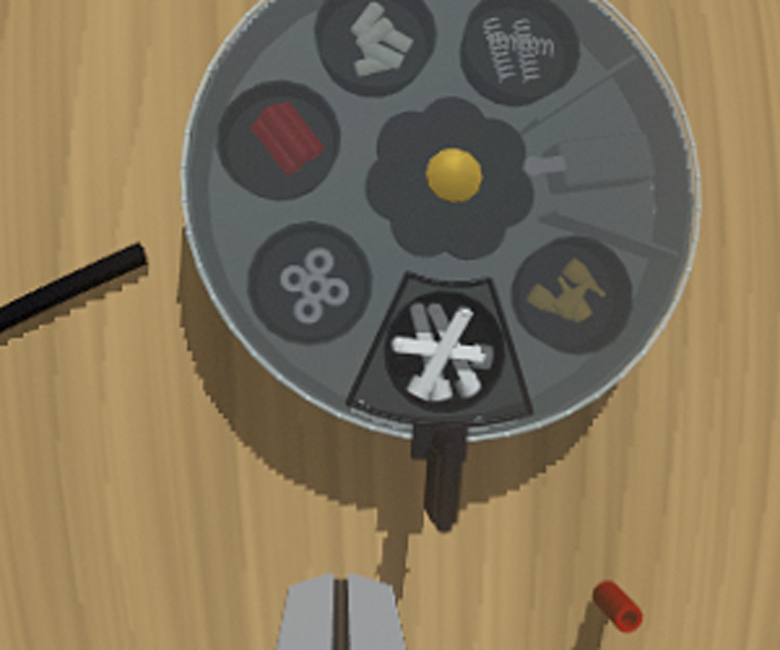

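View pics/s14.png

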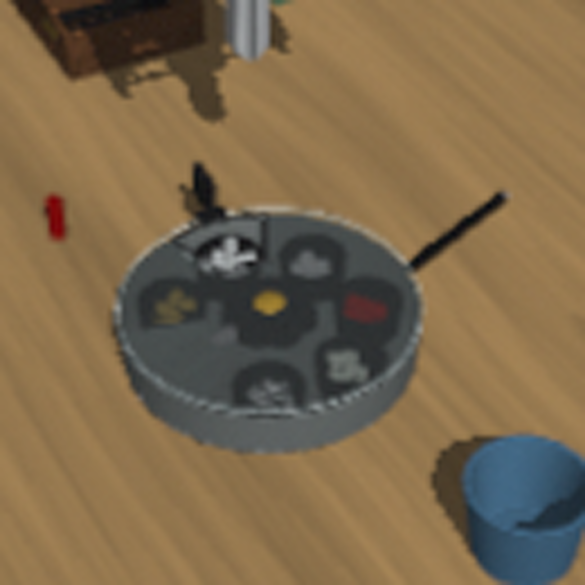

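```bash
python3 -m handwheel '[{"delta_pos":[0,0,0],"yaw":0},{"delta_pos":[0,0,0],"yaw":0},{"delta_pos":[0,0,0],"yaw":0},{"delta_pos":[0,0,0],"yaw":0},{"delta_pos":[0,0,0],"yaw":0}]' 255
python3 - <<'E'
from bench import robot
from h import *
s=robot.snapshot("wrist"); crop(s,230,80,370,220,4.5,"pics/w15.png")
s=robot.snapshot("top"); crop(s,95,120,315,280,3.6,"pics/t15.png")
E
```

```text
time: 13.95
tool_pos: [0.5186, -0.1132, 0.1261]
ee_rot: [-1.571, 0.001, -0.051]
wrist_force: [0.5, 0.8, -1.0]
width: 0.0004
```

View pics/w15.png

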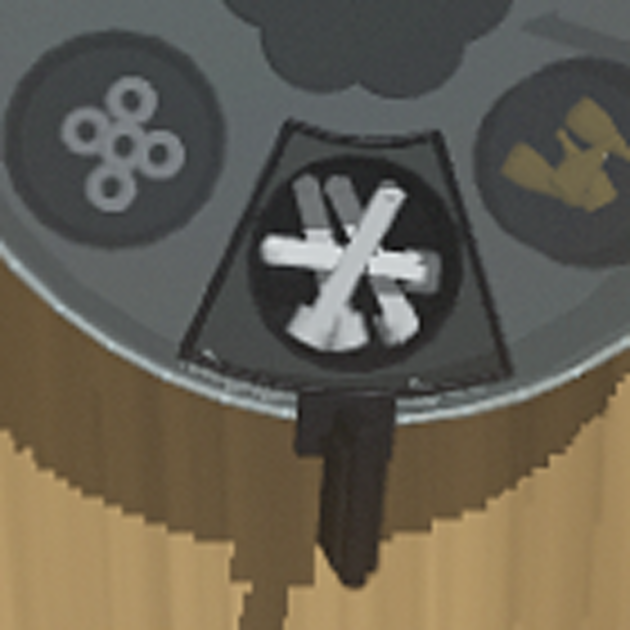

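View pics/t15.png

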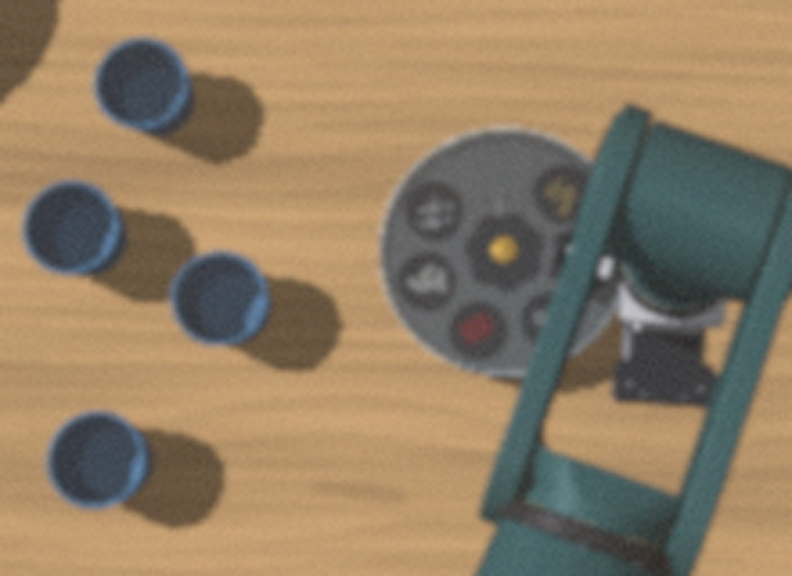

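The opening is centred on the clips at about (355,262) in the wrist crop and at rest. The blue cup at (220,298) in the top crop hasn't moved, and the robot is clear.

```bash
python3 -c "
from bench import robot
print(robot.close_job())"
```

```text
the job is handed in; nothing more can be done
None
```

I turned the cover one click counter-clockwise, from the ring collars (fourth cup) to the chrome pocket clips (fifth cup). I pushed with closed fingers on one face of the tab only, so it was never pinched. I then backed off, lifted clear and handed the job in at about 14 s; no verdict was reported.

**Final checks:**
- **Opening:** in the last wrist pictures it is centred on the clip cup to within about 1 mm. It did not visibly move in the roughly 0.6 s between two pictures taken after I let go.
- **Other items:** the blue cup (the one farthest right) is unmoved in the top view. The grip sleeve and barrel still appear upright and in place in the scene view; I did not re-measure their positions.
- **Robot:** clear of everything, with only noise on the force sensor.

**What went wrong or disagreed:**
- **First push missed:** the fingers passed over the top of the tab. Touching down on the table (peak about 16 N) showed the reported height was about 25 mm below the true fingertips. I corrected for that and repeated the push.
- **No snap into place:** the cover did not visibly jump to the click after half-way. It followed the finger, so I pushed it in small steps until it was centred, and it stayed there when released.

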